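# Sort the odds and ends into their trays

## Task

Put away the odds and ends on the worktop: the spice jar and the salt shaker go into the dark wooden tray, standing upright and never tipped over on the way, the matchbox and the tea light go into the blue tray, right way up and flat on its floor, and the clothes peg goes into the green basket. In the two trays each thing gets a bay of its own, on either side of the divider. Leave the striped beaker and the espresso cup where they stand, and let go of everything.

Things in the scene. Friction and masses are not known exactly. Their poses are not given: they have to be found in the camera images.
- spice_jar: Spice jar with a dark brown screw cap, reddish on top, white body and a dark label, 41 mm across, 105 mm tall, 110 g. It stands on the worktop; origin at the centre of its underside, z up along its axis.
- salt_shaker: Salt shaker with clear foot and light grey dome top, 44 mm across up to 66 mm height, the top narrower (about 34 mm), 90 mm tall, 100 g. It stands upright; origin at the centre of its underside, z up.
- matchbox: Matchbox, dark green top with a gold diamond, brown sides: 36 mm along its x, 56 mm along its y, 16 mm high, 25 g, closed. Origin at the centre of its underside, z up through the dark green top. Any yaw at the start.
- tea_light: Tea light candle in a round metal cup, 38 mm across, 15 mm high, 20 g. Origin at the centre of its underside, z up.
- clothes_peg: Pink clothes peg lying on the worktop, 15 mm along its x, 72 mm along its y, 12 mm high, 15 g, rigid. Origin at the centre of its underside, z up. Any yaw at the start.
- spice_tray: Dark wooden tray with a cork floor, for spices: outside 170 mm along its x and 120 mm along its y; walls 5 mm thick and 24 mm high, floor 5 mm thick; a divider 4 mm thick, 16 mm high over the worktop, runs along y at x = 0 and makes two equal bays, each 78 (x) by 110 (y) mm inside, their centres at x = +41 and -41 mm in its frame. Origin: centre of the underside, z up. Fixed to the worktop; its long side points roughly away from the robot.
- candle_tray: Blue enamelled tray with a white rim and white divider, for candles and matches: outside 170 mm along its x and 120 mm along its y; walls 5 mm thick and 22 mm high, floor 5 mm thick; a divider 4 mm thick, 14 mm high over the worktop, runs along y at x = 0 and makes two equal bays, each 78 (x) by 110 (y) mm inside, their centres at x = +41 and -41 mm in its frame. Origin: centre of the underside, z up. Fixed to the worktop; its long side points roughly away from the robot.
- peg_basket: Green plastic basket for pegs, one compartment: outside 150 mm along its x and 110 mm along its y, walls 4 mm thick and 28 mm high, floor 5 mm thick. Origin: centre of the underside, z up. Fixed to the worktop; its long side points roughly away from the robot.
- striped_beaker: Bystander: beige stoneware beaker with dark bands, 65 mm across, 84 mm tall. Origin at the centre of its underside. To be left alone. Behind and above it hangs the wall cabinet: face 0.60 m ahead of the robot base, underside 0.44 m over the worktop, door handles out to 0.56 m.
- espresso_cup: Bystander: white espresso cup with green dots, 63 by 92 mm over its handle (which points to its -y), 55 mm tall. Origin at the underside, midway along the 92 mm. To be left alone.
There are look-alikes about, which are no part of the job. Leave any orange or pink look-alike of the matchbox alone.

How it is judged:
At the end, for the whole second after the job is handed in: Jar and shaker upright in the wooden tray, matchbox and tea light flat and right way up in the blue tray (0.2 rad, undersides within 5 mm of the floor), one per bay; peg inside the basket, under 24 mm high; beaker and cup upright within 30 mm of their start; all released, at rest (x of spice_jar in the frame of spice_tray between -0.078 and 0.078 m and y of spice_jar in the frame of spice_tray between -0.053 and 0.053 m and z of spice_jar in the frame of spice_tray between 0.001 and 0.01 m and angle between each of spice_jar, salt_shaker, matchbox, tea_light's own z axis and vertical below 0.2 rad and x of salt_shaker in the frame of spice_tray between -0.078 and 0.078 m and y of salt_shaker in the frame of spice_tray between -0.053 and 0.053 m and z of salt_shaker in the frame of spice_tray between 0.001 and 0.01 m and x of matchbox in the frame of candle_tray between -0.078 and 0.078 m and y of matchbox in the frame of candle_tray between -0.053 and 0.053 m and z of matchbox in the frame of candle_tray between 0.001 and 0.01 m and x of tea_light in the frame of candle_tray between -0.078 and 0.078 m and y of tea_light in the frame of candle_tray between -0.053 and 0.053 m and z of tea_light in the frame of candle_tray between 0.001 and 0.01 m and ((x of spice_jar in the frame of spice_tray above 0.015 m and x of salt_shaker in the frame of spice_tray below -0.015 m) or (x of spice_jar in the frame of spice_tray below -0.015 m and x of salt_shaker in the frame of spice_tray above 0.015 m)) and ((x of matchbox in the frame of candle_tray above 0.015 m and x of tea_light in the frame of candle_tray below -0.015 m) or (x of matchbox in the frame of candle_tray below -0.015 m and x of tea_light in the frame of candle_tray above 0.015 m)) and x of clothes_peg in the frame of peg_basket between -0.068 and 0.068 m and y of clothes_peg in the frame of peg_basket between -0.05 and 0.05 m and z of clothes_peg in the frame of peg_basket between 0 and 0.024 m and linear speed of each of spice_jar, salt_shaker, matchbox, tea_light, clothes_peg below 0.02 m/s and angular speed of each of spice_jar, salt_shaker, matchbox, tea_light, clothes_peg below 0.3 rad/s and distance of each of striped_beaker, espresso_cup from where it was at the start of the episode below 0.03 m and angle between each of striped_beaker, espresso_cup's own z axis and vertical below 0.15 rad); the robot touches nothing.
It fails at once if the spice jar is tipped over (angle between spice_jar's own z axis and vertical above 0.8 rad).
It fails at once if the salt shaker is tipped over (angle between salt_shaker's own z axis and vertical above 0.8 rad).
It fails at once if the striped beaker is moved or tipped (distance of striped_beaker from where it was at the start of the episode above 0.03 m or angle between striped_beaker's own z axis and vertical above 0.5 rad).
It fails at once if the espresso cup is moved or tipped (distance of espresso_cup from where it was at the start of the episode above 0.03 m or angle between espresso_cup's own z axis and vertical above 0.5 rad).
It also fails if it takes over 136 s, if anything falls off the work surface, if the arm or the gripper's body presses on something with over 40 N, if the wrist force passes 120 N, or if a joint passes its speed limit or range.

## Robot

A 6-joint arm with a two-finger parallel gripper is mounted at the origin on a cart in front of the work surface, level with it; the furniture and walls round the work are solid. World frame = base frame: x ahead of the robot, y to its left, z up, the work surface at z = 0. Lengths are in m, angles in rad, forces in N, time in s.
With the tool pointing down it reaches from about 0.25 to 0.85 m from the base axis. Payload 12.5 kg.
Tool frame: the origin (TCP) lies on the centre line of the jaws, within the pads' length; the fingertips stand manip.tip_reach ahead of it and the grasp point (between the pads) lies 5 mm behind it (manip.tip_reach is the distance from the TCP to the fingertips, in m); z points along the fingers, y is the direction in which the jaws open and shut (so a half turn about z gives the same grasp; the last joint's range is limited). The gripper opens to 93 mm and grips with 3 to 60 N. Pads are 15 mm wide; open, the fingers measure 128 mm over their backs; the gripper's body (75 mm by 188 mm) begins 65 mm behind the grasp point.
Start: joints at [1.105, 0.351, 1.652, -0, 1.139, -0.085], TCP at [0.204, 0.511, 0.233] pointing down, gripper open.
Joint ranges: [-2.75, 2.75], [-0.79, 2.1], [0.01, 2.65], [-1.57, 4.71], [0.07, 3.14], [-2.87, 2.87]. Speed limits (rad/s): [2.22, 2.22, 2.79, 3.14, 3.14, 3.14].

## Interface

Orientations are given as a unit quaternion [x, y, z, w].
In Python, from bench import telemetry, grab_frame, camera_params, workorder, manip gives the robot as it stands. The module is installed in compiled form; this text tells all that it offers.
- The arm moves only by the tool play_rows, never from a script. Its argument "commands" is a list of rows, each an object with "delta_pos": the shift along the tool's x, y, z in cm, a list of three; "delta_rot": the turn, a rotation vector about the tool's x, y, z in degrees, a list of three. A call has 1 to 10 rows; each row is the pose to reach, as a shift and turn from the pose measured when the call began, along the tool's axes at that moment; what a row does not reach only later rows make up. A row lasts 1/12 s, in which the tool goes at most 41.7 mm and 7.16 degrees, less where a joint would pass 70% of its speed; a pose out of reach is approached as far as the arm can. A call with a gripper value outside its range is refused whole. "claw" is the opening, from 0 (shut) to 1 (fully open), set as the call begins (left out, the last holds). The fingers move at their own pace and stop on an object; the grip force is fixed at half the most. Time passes only in rows, so rows that repeat a pose let the fingers close. It gives the time, the measured TCP pose, the force and the opening at its end, in the units of the state.
- telemetry.read_state(): the state, without advancing time (a new reading comes with each control period).
- grab_frame(name): name is "scene" or "top" or "wrist"; returns (picture, depth): 400x640x3 uint8, red, green, blue; 400x640 float32, m along the optical axis (not along the pixel's ray), 0 where there is no reading.
- camera_params(name): a dict with "K" (3x3 intrinsics, pixels), "origin" and "rotation" of the camera in the world. Camera axes: x right, y down, z forward; pixel columns grow to the right and rows downward; lengths in m; the calibration is good to about 2 mm. A picture is of the moment at which its call begins: read the wrist's pose just before it. camera_params takes no time and is no camera call; for the wrist camera it gives the pose at the moment of the call.
- workorder.close_job(): hands the job in, once; it reports no verdict.
The state is a dict: "time": time; "joint_pos": joint angles; "qvel": joint speeds; "tau": joint torques, N m; "tcp_pos": TCP position; "tcp_rot": TCP orientation; "contact_force": force on the tool from outside, world axes, zero at the start; "wrist_torque": the same for the moment, N m; "grip_width": opening from 0.0 (shut) to 1.0 (fully open).
Only numpy, scipy, OpenCV 4.12 (cv2) and the standard library are available. Lean on these libraries where they do the work, as an engineer would, in place of code of your own. Each camera call takes 0.05 s, during which the arm holds its last target.

## Working session

There is one attempt and no reset: what is moved stays moved. The work goes in short steps, Python scripts to look and compute and a tool call to move; the robot and the scene stay as the last step left them, time stands still between calls to the robot, and variables do not carry over. Pictures are saved under pics/ and viewed, and the job is handed in when it is done.

Besides the shell and the picture viewer there is one more tool, called as a command line: name --argument value ..., lists and objects as JSON in quotes. play_rows: Moves the arm, as the interface text tells. Its arguments: {"type":"object","properties":{"commands":{"type":"array","items":{"type":"object","properties":{"delta_pos":{"type":"array","items":{"type":"number"}},"delta_rot":{"type":"array","items":{"type":"number"}}}}},"claw":{"type":"number"}},"required":["commands"]}

```bash
mkdir -p pics; ls
cat > h.py <<'E'
import numpy as np, cv2
from bench import telemetry, grab_frame, camera_params, workorder, manip
def save(n,p): cv2.imwrite('pics/'+n,p[:,:,::-1])
def cloud(cam, d, cp=None):
    cp=cp or camera_params(cam); K=np.array(cp['K']); R=np.array(cp['rotation']); o=np.array(cp['origin'])
    v,u=np.mgrid[:d.shape[0],:d.shape[1]]
    P=np.stack([(u-K[0,2])/K[0,0]*d,(v-K[1,2])/K[1,1]*d,d],-1)
    return P@R.T+o
E
python3 - <<'E'
from h import *
print(telemetry.read_state()); print(manip.tip_reach)
for c in ['scene','top','wrist']:
    cp=camera_params(c); p,d=grab_frame(c); save(c+'0.png',p); np.savez('f_'+c+'0.npz',p=p,d=d,**cp); print(c,cp)
E
```

```text
pics
{'time': 0.0, 'joint_pos': array([ 1.10538484e+00,  3.51247876e-01,  1.65240159e+00,  3.23410376e-05,
        1.13908866e+00, -8.45725857e-02]), 'qvel': array([ 0.00053035, -0.00053025,  0.0012457 , -0.00166723,  0.00026614,
       -0.000193  ]), 'tau': array([ 1.29231605e-03, -4.97306478e+01, -2.85263675e+01,  6.98706438e-02,
        2.55574496e-02, -5.66514200e-05]), 'tcp_pos': array([0.20424785, 0.51032975, 0.23210359]), 'tcp_rot': array([ 1.89277401e-01,  9.81923488e-01, -5.47230398e-04, -1.69651849e-04]), 'contact_force': array([-0.16119157, -0.45071728,  0.11015342]), 'wrist_torque': array([ 0.00939848, -0.00411103, -0.01478503]), 'grip_width': 0.9977550530824554}
0.014
scene {'K': array([[407.22911347,   0.        , 317.86407985],
       [  0.        , 407.22911347, 203.57762557],
       [  0.        ,   0.        ,   1.        ]]), 'origin': array([0.06886711, 1.11876586, 0.6822403 ]), 'rotation': array([-0.17719177,  0.84422425, -0.49322602,  0.11232358])}
top {'K': array([[396.71504767,   0.        , 318.77971843],
       [  0.        , 396.71504767, 203.75882375],
       [  0.        ,   0.        ,   1.        ]]), 'origin': array([0.24145717, 0.10498748, 1.53621423]), 'rotation': array([-0.69794561,  0.71035812, -0.06959994,  0.05847313])}
wrist {'K': array([[294.32943376,   0.        , 324.66107987],
       [  0.        , 294.32943376, 198.32110983],
       [  0.        ,   0.        ,   1.        ]]), 'origin': array([0.14358743, 0.53627227, 0.38488411]), 'rotation': array([0.82216154, 0.55630922, 0.06737927, 0.10015234])}
```

```bash
sed -i "s/R=np.array(cp\['rotation'\])/R=Rot.from_quat(cp['rotation']).as_matrix()/; 1a from scipy.spatial.transform import Rotation as Rot" h.py; cat h.py
```

```text
import numpy as np, cv2
from scipy.spatial.transform import Rotation as Rot
from bench import telemetry, grab_frame, camera_params, workorder, manip
def save(n,p): cv2.imwrite('pics/'+n,p[:,:,::-1])
def cloud(cam, d, cp=None):
    cp=cp or camera_params(cam); K=np.array(cp['K']); R=Rot.from_quat(cp['rotation']).as_matrix(); o=np.array(cp['origin'])
    v,u=np.mgrid[:d.shape[0],:d.shape[1]]
    P=np.stack([(u-K[0,2])/K[0,0]*d,(v-K[1,2])/K[1,1]*d,d],-1)
    return P@R.T+o
```

View pics/top0.png

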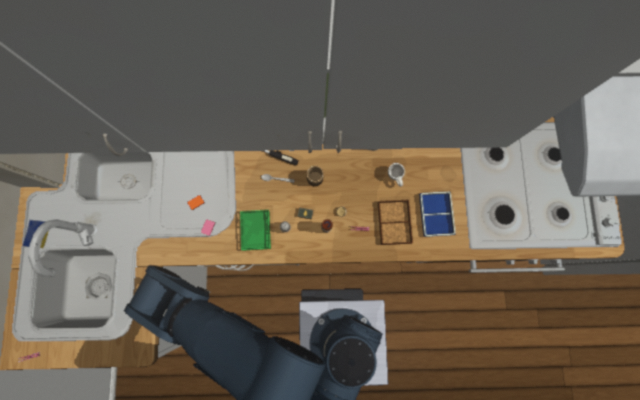

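View pics/scene0.png

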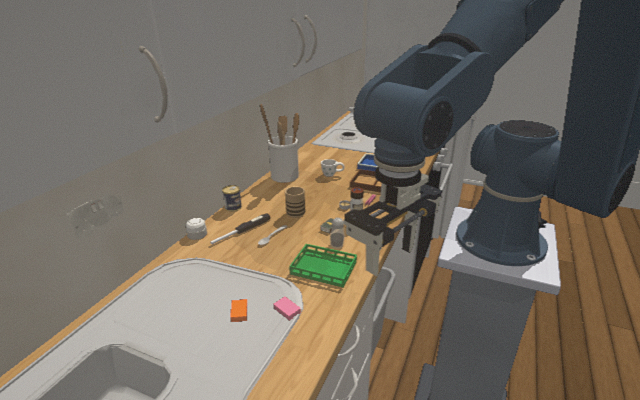

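View pics/wrist0.png

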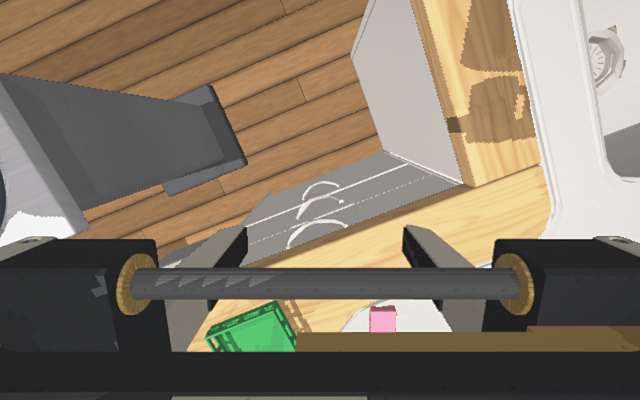

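Run:
```python
from h import *
f=np.load('f_top0.npz'); p=f['p']; d=f['d']
cp=dict(K=f['K'],origin=f['origin'],rotation=f['rotation'])
W=cloud('top',d,cp)
c=p[140:265,230:470]; save('topz.png',cv2.resize(c,None,fx=3.3,fy=3.3,interpolation=cv2.INTER_CUBIC))
for (u,v) in [(240,212),(270,212),(240,249),(270,249),(285,226),(304,213),(327,226),(340,211),(360,229),(316,176),(397,171),(378,201),(408,201),(378,243),(410,242),(421,194),(450,194),(424,235),(454,234),(300,240)]:
    print((u,v),W[v,u].round(3))
c=W[140:265,230:470,2]; 
h=np.clip(c*2500,0,255).astype(np.uint8); cv2.imwrite('pics/toph.png',cv2.resize(h,None,fx=3.3,fy=3.3,interpolation=cv2.INTER_NEAREST))
```

```text
(240, 212) [0.491 0.382 0.028]
(270, 212) [0.493 0.269 0.004]
(240, 249) [0.351 0.384 0.001]
(270, 249) [0.349 0.269 0.001]
(285, 226) [0.426 0.205 0.089]
(304, 213) [0.484 0.136 0.017]
(327, 226) [0.421 0.051 0.103]
(340, 211) [ 0.492 -0.005  0.002]
(360, 229) [ 0.419 -0.079  0.01 ]
(316, 176) [0.635 0.087 0.003]
(397, 171) [ 0.647 -0.234  0.016]
(378, 201) [ 0.526 -0.152  0.024]
(408, 201) [ 0.523 -0.268  0.027]
(378, 243) [ 0.365 -0.148  0.002]
(410, 242) [ 0.364 -0.268  0.023]
(421, 194) [ 0.55  -0.321  0.027]
(450, 194) [ 0.548 -0.434  0.027]
(424, 235) [ 0.391 -0.324  0.019]
(454, 234) [ 0.392 -0.439  0.023]
(300, 240) [0.381 0.153 0.007]
```

View pics/topz.png

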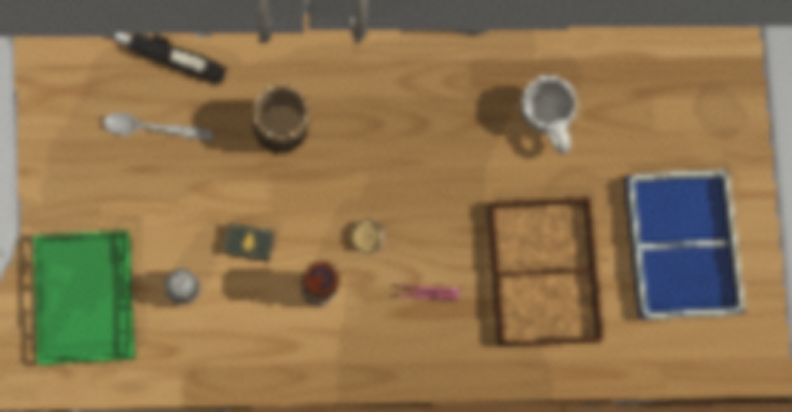

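View pics/toph.png

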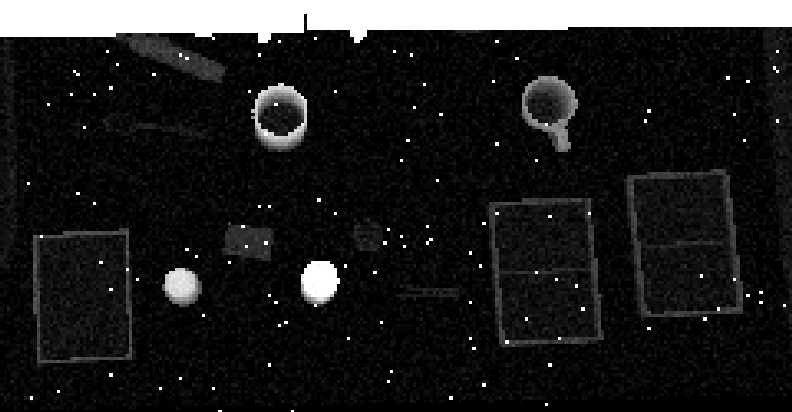

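```bash
cat > meas.py <<'E'
from h import *
ds=[];
for i in range(8):
    p,d=grab_frame('top'); d=d.copy(); d[d==0]=np.nan; ds.append(d)
d=np.nanmedian(np.array(ds),0)
W=cloud('top',np.nan_to_num(d)); np.savez('W1.npz',W=W,p=p)
tab=W[200:262,235:465]; z=tab[...,2]; print('table z',np.median(z[abs(z)<0.006]))
def comp(zmin,zmax,v0,v1,u0,u1,name,mn=None):
    S=W[v0:v1,u0:u1]; z=S[...,2]; m=(z>zmin)&(z<zmax)
    m=m.astype(np.uint8); n,l,st,_=cv2.connectedComponentsWithStats(m,connectivity=8)
    k=1+np.argmax(st[1:,4]); Q=S[l==k]; r=cv2.minAreaRect((Q[:,:2]*1000).astype(np.float32))
    print(name,'n',len(Q),'mean',Q.mean(0).round(4),'zmed',np.median(Q[:,2]).round(4),'rect c',np.round(r[0],1),'size',np.round(r[1],1),'ang',round(r[2],1)); return Q
comp(.012,.05,205,255,232,275,'basket')
comp(.014,.05,195,250,372,415,'spice')
comp(.012,.05,185,240,415,462,'candle')
comp(.006,.05,204,220,294,314,'match')
comp(.006,.05,203,219,332,350,'tea')
comp(.004,.05,222,235,345,372,'peg')
comp(.08,.12,215,235,318,336,'jar')
comp(.08,.12,215,235,276,294,'shaker-top')
comp(.03,.12,215,235,276,294,'shaker')
comp(.07,.12,160,190,305,326,'beaker')
comp(.04,.12,160,190,385,410,'cup')
E
python3 meas.py
```

```text
table z 0.0017557563428149958
basket n 197 mean [0.4261 0.3293 0.026 ] zmed 0.0287 rect c [423.6 326.1] size [150.7 110.5] ang 2.4
spice n 270 mean [ 0.4431 -0.2134  0.023 ] zmed 0.0243 rect c [ 444.8 -213.1] size [169.9 119.9] ang 1.8
candle n 317 mean [ 0.4754 -0.3801  0.0219] zmed 0.0236 rect c [ 474.7 -379.6] size [170.7 121.1] ang 2.2
match n 141 mean [0.4849 0.1333 0.0182] zmed 0.0186 rect c [485.9 133.3] size [55.8 35.9] ang 79.6
tea n 75 mean [ 0.4913 -0.007   0.01  ] zmed 0.0096 rect c [491.8  -6.2] size [35.  35.3] ang 1.0
peg n 55 mean [ 0.4226 -0.08    0.0112] zmed 0.0118 rect c [423.2 -76. ] size [69.6 12.1] ang 85.8
jar n 105 mean [0.4279 0.0535 0.1061] zmed 0.1069 rect c [428.5  53.3] size [38.8 38.8] ang 44.3
shaker-top n 64 mean [0.4299 0.2089 0.0869] zmed 0.0876 rect c [430.3 209.2] size [29.7 29.9] ang 89.6
shaker n 105 mean [0.4268 0.2074 0.0724] zmed 0.0827 rect c [428.4 208.4] size [34.2 40.5] ang 26.5
beaker n 78 mean [0.6248 0.0943 0.0819] zmed 0.0841 rect c [624.5  94.3] size [62.9 60.7] ang 48.6
cup n 117 mean [ 0.6294 -0.2264  0.052 ] zmed 0.0537 rect c [ 631.3 -229.4] size [83.9 60.7] ang 45.1
```

```bash
cat > plan.py <<'E'
import sys
from h import *
# usage: plan.py x y z jawangle(deg, tool y dir in world) 
x,y,z,a=map(float,sys.argv[1:5])
s=telemetry.read_state(); R=Rot.from_quat(s['tcp_rot']); 
t=R.inv().apply(np.array([x,y,z])-s['tcp_pos'])*100
ca,sa=np.cos(np.radians(a)),np.sin(np.radians(a))
best=None
for k in (1,-1):
    yy=k*np.array([ca,sa,0]); zz=np.array([0,0,-1.]); xx=np.cross(yy,zz)
    r=(R.inv()*Rot.from_matrix(np.array([xx,yy,zz]).T)).as_rotvec(degrees=True)
    if best is None or np.linalg.norm(r)<np.linalg.norm(best): best=r
print('t',round(s['time'],2),'pos',s['tcp_pos'].round(4),'F',s['contact_force'].round(1),'grip',round(s['grip_width'],3),'j6',s['joint_pos'][5].round(2))
print('delta_pos cm',t.round(2),'|',np.linalg.norm(t).round(1),' delta_rot',best.round(1))
E
python3 plan.py 0.428 0.053 0.2 92
```

```text
t 0.55 pos [0.2044 0.5106 0.2326] F [-0.4  0.4 -0.4] grip 1.002 j6 -0.08
delta_pos cm [-37.77 -34.17   3.26] | 51.0  delta_rot [ -0.   -0.  -23.8]
```

play_rows --commands '[{"delta_pos":[-2,-2,0.2],"delta_rot":[0,0,-2]},{"delta_pos":[-5,-4.5,0.5],"delta_rot":[0,0,-5]},{"delta_pos":[-8,-7.2,0.8],"delta_rot":[0,0,-8]},{"delta_pos":[-11,-9.9,1],"delta_rot":[0,0,-11]},{"delta_pos":[-14,-12.6,1.2],"delta_rot":[0,0,-14]},{"delta_pos":[-17,-15.3,1.5],"delta_rot":[0,0,-17]},{"delta_pos":[-20,-18,1.8],"delta_rot":[0,0,-20]},{"delta_pos":[-23,-20.7,2],"delta_rot":[0,0,-23]},{"delta_pos":[-26,-23.4,2.2],"delta_rot":[0,0,-24]},{"delta_pos":[-29,-26,2.5],"delta_rot":[0,0,-24]}]' --claw 1

```text
time: 1.38
tcp_pos: [0.3775, 0.1596, 0.2079]
tcp_rot: [-0.02, 1.0, 0.0, 0.0]
contact_force: [0.3, 0.5, 0.4]
grip_width: 0.996
```

```bash
python3 plan.py 0.428 0.053 0.2 92
```

```text
t 1.38 pos [0.3775 0.1596 0.2079] F [0.3 0.5 0.4] grip 0.996 j6 -1.32
delta_pos cm [ -4.63 -10.85   0.8 ] | 11.8  delta_rot [0.  0.1 0.3]
```

play_rows --commands '[{"delta_pos":[-1.5,-3.2,0.2],"delta_rot":[0,0,0]},{"delta_pos":[-3,-6.5,0.5],"delta_rot":[0,0,0]},{"delta_pos":[-4.6,-9.8,0.8],"delta_rot":[0,0,0.3]},{"delta_pos":[-4.6,-10.8,0.8],"delta_rot":[0,0,0.3]},{"delta_pos":[-4.6,-10.8,0.8],"delta_rot":[0,0,0.3]}]'

```text
time: 1.8
tcp_pos: [0.428, 0.0516, 0.1998]
tcp_rot: [-0.016, 1.0, 0.0, 0.0]
contact_force: [-1.2, 0.3, -0.5]
grip_width: 1.002
```

```bash
python3 plan.py 0.428 0.053 0.06 92
python3 - <<'E'
from h import *
cp=camera_params('wrist'); p,d=grab_frame('wrist'); save('w1.png',p)
for (u,v) in []: pass
np.savez('f_w1.npz',p=p,d=d,**cp)
E
```

```text
t 1.8 pos [0.428  0.0516 0.1998] F [-1.2  0.3 -0.5] grip 1.002 j6 -1.59
delta_pos cm [1.000e-02 1.400e-01 1.398e+01] | 14.0  delta_rot [ 0.   0.  -0.2]
```

View pics/w1.png

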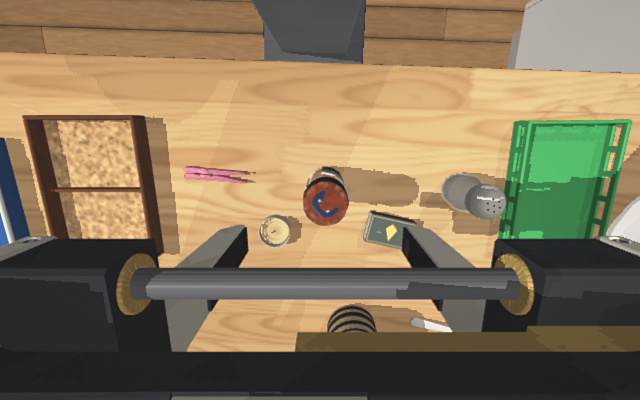

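Run:
```python
from h import *
f=np.load('f_w1.npz'); W=cloud('w',f['d'],dict(K=f['K'],origin=f['origin'],rotation=f['rotation']))
def m(n,u0,u1,v0,v1,a,b):
    S=W[v0:v1,u0:u1].reshape(-1,3); S=S[(S[:,2]>a)&(S[:,2]<b)]
    r=cv2.minAreaRect((S[:,:2]*1000).astype(np.float32)); print(n,len(S),np.median(S[:,2]).round(4),'lo',np.percentile(S,2,0).round(3),'hi',np.percentile(S,98,0).round(3),np.round(r[0],1),np.round(r[1],1),round(r[2],1))
m('jar',295,355,160,230,.095,.12)
m('shaker',440,510,165,225,.08,.1)
m('tea',255,300,210,250,.006,.03)
m('match',355,408,205,255,.012,.03)
m('peg',180,260,160,190,.006,.03)
m('spice',20,165,110,250,.015,.04)
m('table',200,300,80,140,-.03,.03)
m('basket',505,640,110,250,.02,.04)
```

```text
jar 1688 0.1059 lo [0.409 0.036 0.099] hi [0.446 0.071 0.107] [428.  53.] [39.6 39.8] 52.6
shaker 858 0.0872 lo [0.415 0.195 0.08 ] hi [0.443 0.22  0.09 ] [428.4 207.8] [28.  31.5] 49.9
tea 784 0.009 lo [ 0.472 -0.025  0.006] hi [0.509 0.01  0.016] [490.1  -6.9] [37.4 37.5] 54.0
match 1081 0.0174 lo [0.465 0.106 0.014] hi [0.503 0.149 0.019] [484.5 129.2] [47.1 36.4] 78.8
peg 606 0.0111 lo [ 0.415 -0.11   0.007] hi [ 0.43  -0.043  0.013] [422.5 -76.3] [71.6 13.6] 86.6
spice 3221 0.0227 lo [ 0.359 -0.273  0.015] hi [ 0.498 -0.152  0.026] [ 438.8 -213.1] [158.8 122.2] 1.7
table 5977 0.0007 lo [ 0.316 -0.091 -0.001] hi [0.38  0.019 0.002] [348.2 -37.2] [ 65.3 117.8] 1.7
basket 2187 0.0278 lo [0.348 0.269 0.021] hi [0.477 0.381 0.03 ] [415.9 326. ] [136.3 112.4] 2.3
```

play_rows --commands '[{"delta_pos":[0,0.1,2]},{"delta_pos":[0,0.1,5]},{"delta_pos":[0,0.1,8]},{"delta_pos":[0,0.1,11]},{"delta_pos":[0,0.1,13]},{"delta_pos":[0,0.1,13.5]},{"delta_pos":[0,0.1,13.5]}]'

```text
invalid input
```

play_rows --commands '[{"delta_pos":[0,0,0]},{"delta_pos":[0,0,0]},{"delta_pos":[0,0,0]},{"delta_pos":[0,0,0]},{"delta_pos":[0,0,0]},{"delta_pos":[0,0,0]},{"delta_pos":[0,0,0]},{"delta_pos":[0,0,0]}]' --claw 0.3

```text
invalid input
```

play_rows --commands '[{"delta_pos":[0,0.1,2],"delta_rot":[0,0,0]},{"delta_pos":[0,0.1,5],"delta_rot":[0,0,0]},{"delta_pos":[0,0.1,8],"delta_rot":[0,0,0]},{"delta_pos":[0,0.1,11],"delta_rot":[0,0,0]},{"delta_pos":[0,0.1,13],"delta_rot":[0,0,0]},{"delta_pos":[0,0.1,13.5],"delta_rot":[0,0,0]},{"delta_pos":[0,0.1,13.5],"delta_rot":[0,0,0]}]' --claw 1

```text
time: 2.43
tcp_pos: [0.4267, 0.055, 0.0642]
tcp_rot: [-0.017, 1.0, 0.0, -0.001]
contact_force: [-0.7, 0.0, 0.4]
grip_width: 1.002
```

play_rows --commands '[{"delta_pos":[0,0,0],"delta_rot":[0,0,0]},{"delta_pos":[0,0,0],"delta_rot":[0,0,0]},{"delta_pos":[0,0,0],"delta_rot":[0,0,0]},{"delta_pos":[0,0,0],"delta_rot":[0,0,0]},{"delta_pos":[0,0,0],"delta_rot":[0,0,0]},{"delta_pos":[0,0,0],"delta_rot":[0,0,0]},{"delta_pos":[0,0,0],"delta_rot":[0,0,0]},{"delta_pos":[0,0,0],"delta_rot":[0,0,0]}]' --claw 0.3

```text
time: 3.1
tcp_pos: [0.4267, 0.0549, 0.0643]
tcp_rot: [-0.017, 1.0, 0.0, -0.001]
contact_force: [-0.0, -1.3, 0.6]
grip_width: 0.477
```

play_rows --commands '[{"delta_pos":[0,0,0],"delta_rot":[0,0,0]},{"delta_pos":[0,0,0],"delta_rot":[0,0,0]},{"delta_pos":[0,0,0],"delta_rot":[0,0,0]},{"delta_pos":[0,0,0],"delta_rot":[0,0,0]},{"delta_pos":[0,0,0],"delta_rot":[0,0,0]}]' --claw 0

```text
time: 3.52
tcp_pos: [0.4268, 0.0549, 0.0644]
tcp_rot: [-0.017, 1.0, 0.0, -0.001]
contact_force: [0.2, -1.0, 2.7]
grip_width: 0.434
```

```bash
python3 - <<'E'
from h import *
print(telemetry.read_state()['grip_width'])
# tray bay centres
for n,c,a in [('spice',(.4445,-.2131),1.8),('candle',(.4747,-.3796),2.2)]:
    r=np.radians(a)
    for s in (.041,-.041): print(n,s,np.round([c[0]+s*np.cos(r),c[1]+s*np.sin(r)],4))
E
python3 plan.py 0.485 -0.212 0.2 92
```

```text
0.43366129265529046
spice 0.041 [ 0.4855 -0.2118]
spice -0.041 [ 0.4035 -0.2144]
candle 0.041 [ 0.5157 -0.378 ]
candle -0.041 [ 0.4337 -0.3812]
t 3.52 pos [0.4268 0.0549 0.0644] F [ 0.2 -1.   2.7] grip 0.434 j6 -1.59
delta_pos cm [ -4.91 -26.86 -13.58] | 30.5  delta_rot [ 0.  -0.1 -0.1]
```

play_rows --commands '[{"delta_pos":[0,0,-1],"delta_rot":[0,0,0]},{"delta_pos":[0,0,-3],"delta_rot":[0,0,0]},{"delta_pos":[0,-1,-6],"delta_rot":[0,0,0]},{"delta_pos":[-1,-4,-8],"delta_rot":[0,0,0]},{"delta_pos":[-1.5,-7,-9],"delta_rot":[0,0,0]},{"delta_pos":[-2,-10,-9],"delta_rot":[0,0,0]},{"delta_pos":[-3,-13,-9],"delta_rot":[0,0,0]},{"delta_pos":[-4,-16,-9],"delta_rot":[0,0,0]},{"delta_pos":[-4.5,-19,-9],"delta_rot":[0,0,0]},{"delta_pos":[-5,-21,-9],"delta_rot":[0,0,0]}]'

```text
time: 4.35
tcp_pos: [0.484, -0.1556, 0.1539]
tcp_rot: [-0.016, 1.0, 0.0, -0.001]
contact_force: [0.5, 0.1, -1.0]
grip_width: 0.436
```

```bash
python3 plan.py 0.485 -0.212 0.073 92
```

```text
t 4.35 pos [ 0.484  -0.1556  0.1539] F [ 0.5  0.1 -1. ] grip 0.436 j6 -2.01
delta_pos cm [ 0.07 -5.64  8.09] | 9.9  delta_rot [ 0.  -0.1 -0.2]
```

play_rows --commands '[{"delta_pos":[0,-2,0],"delta_rot":[0,0,0]},{"delta_pos":[0,-4.2,0],"delta_rot":[0,0,0]},{"delta_pos":[0,-5.6,1],"delta_rot":[0,0,0]},{"delta_pos":[0,-5.6,3],"delta_rot":[0,0,0]},{"delta_pos":[0,-5.6,5],"delta_rot":[0,0,0]},{"delta_pos":[0,-5.6,7],"delta_rot":[0,0,0]},{"delta_pos":[0,-5.6,7.8],"delta_rot":[0,0,0]},{"delta_pos":[0,-5.6,8.1],"delta_rot":[0,0,0]},{"delta_pos":[0,-5.6,8.3],"delta_rot":[0,0,0]},{"delta_pos":[0,-5.6,8.4],"delta_rot":[0,0,0]}]'

```text
time: 5.18
tcp_pos: [0.4861, -0.2116, 0.0703]
tcp_rot: [-0.016, 1.0, -0.0, -0.001]
contact_force: [0.5, 0.5, -1.3]
grip_width: 0.435
```

Just above the floor; release gently (partial opening).

play_rows --commands '[{"delta_pos":[0,0,0.1],"delta_rot":[0,0,0]},{"delta_pos":[0,0,0.1],"delta_rot":[0,0,0]},{"delta_pos":[0,0,0.1],"delta_rot":[0,0,0]}]'

```text
time: 5.43
tcp_pos: [0.4864, -0.2117, 0.0699]
tcp_rot: [-0.016, 1.0, -0.0, -0.0]
contact_force: [0.8, 0.2, -1.5]
grip_width: 0.434
```

play_rows --commands '[{"delta_pos":[0,0,0],"delta_rot":[0,0,0]},{"delta_pos":[0,0,0],"delta_rot":[0,0,0]},{"delta_pos":[0,0,0],"delta_rot":[0,0,0]},{"delta_pos":[0,0,0],"delta_rot":[0,0,0]},{"delta_pos":[0,0,0],"delta_rot":[0,0,0]}]' --claw 0.75

```text
time: 5.85
tcp_pos: [0.4864, -0.2117, 0.07]
tcp_rot: [-0.016, 1.0, -0.0, -0.0]
contact_force: [0.4, 0.2, -0.4]
grip_width: 0.727
```

play_rows --commands '[{"delta_pos":[0,0,-2],"delta_rot":[0,0,0]},{"delta_pos":[0,0,-5],"delta_rot":[0,0,0]},{"delta_pos":[0,0,-8],"delta_rot":[0,0,0]},{"delta_pos":[0,0,-11],"delta_rot":[0,0,0]},{"delta_pos":[0.5,2,-13],"delta_rot":[0,0,0]},{"delta_pos":[1,5,-13],"delta_rot":[0,0,0]},{"delta_pos":[1.5,8,-13],"delta_rot":[0,0,0]}]'

```text
time: 6.43
tcp_pos: [0.4689, -0.1318, 0.2012]
tcp_rot: [-0.016, 1.0, -0.001, 0.001]
contact_force: [1.0, 0.1, 0.0]
grip_width: 0.752
```

```bash
python3 plan.py 0.4285 0.208 0.19 92
python3 - <<'E'
from h import *
p,d=grab_frame('wrist'); save('w2.png',p)
E
```

```text
t 6.43 pos [ 0.4689 -0.1318  0.2012] F [1.  0.1 0. ] grip 0.752 j6 -1.97
delta_pos cm [ 2.99 34.1   1.06] | 34.2  delta_rot [-0.1  0.1 -0.2]
```

View pics/w2.png

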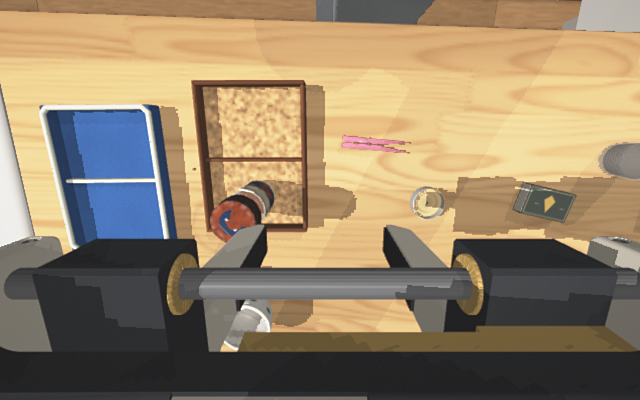

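play_rows --commands '[{"delta_pos":[0.2,2,0],"delta_rot":[0,0,0]},{"delta_pos":[0.5,6,0],"delta_rot":[0,0,0]},{"delta_pos":[0.9,10,0],"delta_rot":[0,0,0]},{"delta_pos":[1.3,14,0],"delta_rot":[0,0,0]},{"delta_pos":[1.7,18,0],"delta_rot":[0,0,0]},{"delta_pos":[2.1,22,0],"delta_rot":[0,0,0]},{"delta_pos":[2.5,26,0],"delta_rot":[0,0,0]},{"delta_pos":[2.8,30,0.5],"delta_rot":[0,0,0]},{"delta_pos":[3,33,1],"delta_rot":[0,0,0]},{"delta_pos":[3,34.1,1],"delta_rot":[0,0,0]}]' --claw 1

```text
time: 7.32
tcp_pos: [0.425, 0.2153, 0.1899]
tcp_rot: [-0.018, 1.0, 0.0, -0.001]
contact_force: [0.0, -0.2, 0.1]
grip_width: 0.998
```

```bash
python3 plan.py 0.4285 0.208 0.045 92
```

```text
t 7.32 pos [0.425  0.2153 0.1899] F [ 0.  -0.2  0.1] grip 0.998 j6 -1.24
delta_pos cm [-0.34 -0.76 14.49] | 14.5  delta_rot [ 0.1 -0.1  0. ]
```

play_rows --commands '[{"delta_pos":[-0.3,-0.7,1],"delta_rot":[0,0,0]},{"delta_pos":[-0.3,-0.7,2],"delta_rot":[0,0,0]},{"delta_pos":[-0.3,-0.7,5],"delta_rot":[0,0,0]},{"delta_pos":[-0.3,-0.7,8],"delta_rot":[0,0,0]},{"delta_pos":[-0.3,-0.7,11],"delta_rot":[0,0,0]},{"delta_pos":[-0.3,-0.7,13.5],"delta_rot":[0,0,0]},{"delta_pos":[-0.3,-0.7,14.1],"delta_rot":[0,0,0]},{"delta_pos":[-0.3,-0.7,14.1],"delta_rot":[0,0,0]}]'

```text
time: 7.98
tcp_pos: [0.4273, 0.2069, 0.0474]
tcp_rot: [-0.017, 1.0, -0.0, -0.002]
contact_force: [0.8, -0.6, 0.4]
grip_width: 1.002
```

play_rows --commands '[{"delta_pos":[0,0,0],"delta_rot":[0,0,0]},{"delta_pos":[0,0,0],"delta_rot":[0,0,0]},{"delta_pos":[0,0,0],"delta_rot":[0,0,0]},{"delta_pos":[0,0,0],"delta_rot":[0,0,0]},{"delta_pos":[0,0,0],"delta_rot":[0,0,0]},{"delta_pos":[0,0,0],"delta_rot":[0,0,0]},{"delta_pos":[0,0,0],"delta_rot":[0,0,0]},{"delta_pos":[0,0,0],"delta_rot":[0,0,0]},{"delta_pos":[0,0,0],"delta_rot":[0,0,0]},{"delta_pos":[0,0,0],"delta_rot":[0,0,0]}]' --claw 0

```text
time: 8.82
tcp_pos: [0.4273, 0.2071, 0.0474]
tcp_rot: [-0.017, 1.0, -0.0, -0.002]
contact_force: [-0.4, 0.6, 1.9]
grip_width: 0.423
```

```bash
python3 plan.py 0.404 -0.214 0.16 92
```

```text
t 8.82 pos [0.4273 0.2071 0.0474] F [-0.4  0.6  1.9] grip 0.423 j6 -1.25
delta_pos cm [  3.81 -42.01 -11.23] | 43.6  delta_rot [-0.  -0.3 -0.1]
```

play_rows --commands '[{"delta_pos":[0,0,-0.5],"delta_rot":[0,0,0]},{"delta_pos":[0,0,-1.5],"delta_rot":[0,0,0]},{"delta_pos":[0,0,-3],"delta_rot":[0,0,0]},{"delta_pos":[0,0,-5],"delta_rot":[0,0,0]},{"delta_pos":[0,0,-7],"delta_rot":[0,0,0]},{"delta_pos":[0,0,-8],"delta_rot":[0,0,0]},{"delta_pos":[0,0,-8],"delta_rot":[0,0,0]}]'

```text
time: 9.4
tcp_pos: [0.4287, 0.2075, 0.1298]
tcp_rot: [-0.017, 1.0, 0.001, -0.001]
contact_force: [0.3, 0.3, -0.8]
grip_width: 0.423
```

```bash
python3 plan.py 0.404 -0.214 0.14 92
python3 - <<'E'
from h import *
p,d=grab_frame('wrist'); save('w3.png',p)
p,d=grab_frame('scene'); save('s3.png',cv2.resize(p[160:330,230:470],None,fx=3,fy=3))
E
```

```text
t 9.4 pos [0.4287 0.2075 0.1298] F [ 0.3  0.3 -0.8] grip 0.423 j6 -1.25
delta_pos cm [  3.89 -42.04  -1.07] | 42.2  delta_rot [ 0.1 -0.1 -0.1]
```

View pics/w3.png

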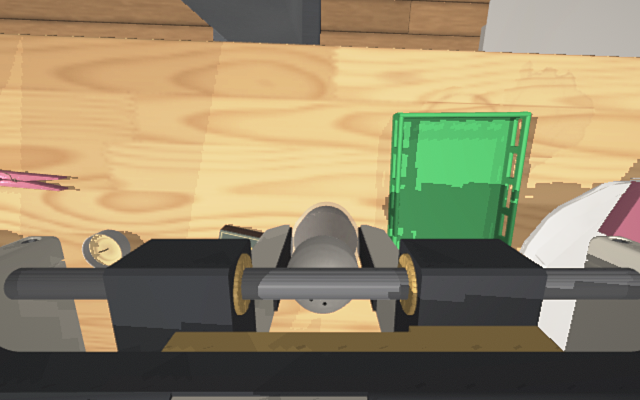

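View pics/s3.png

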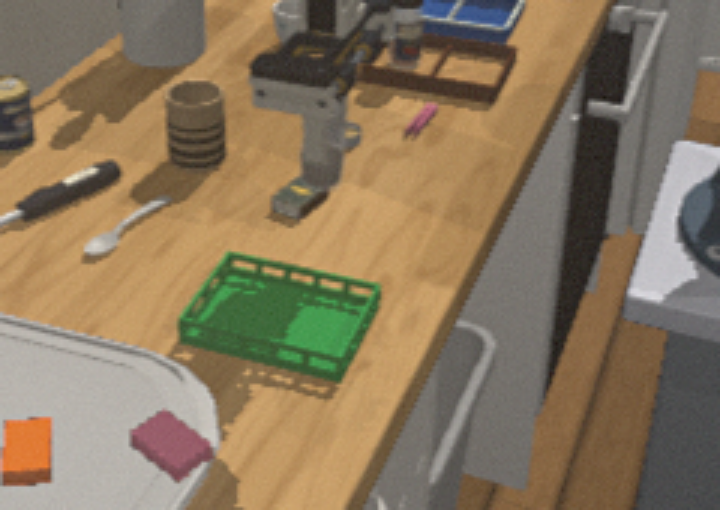

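play_rows --commands '[{"delta_pos":[0.5,-2,0],"delta_rot":[0,0,0]},{"delta_pos":[1,-5,0],"delta_rot":[0,0,0]},{"delta_pos":[1.5,-9,0],"delta_rot":[0,0,0]},{"delta_pos":[2,-13,0],"delta_rot":[0,0,0]},{"delta_pos":[3,-17,0],"delta_rot":[0,0,0]},{"delta_pos":[3.5,-21,0],"delta_rot":[0,0,0]},{"delta_pos":[3.8,-25,0],"delta_rot":[0,0,0]},{"delta_pos":[3.9,-29,0],"delta_rot":[0,0,0]},{"delta_pos":[3.9,-33,0],"delta_rot":[0,0,0]},{"delta_pos":[3.9,-36,0],"delta_rot":[0,0,0]}]'

```text
time: 10.33
tcp_pos: [0.3999, -0.1567, 0.1266]
tcp_rot: [-0.016, 1.0, 0.0, -0.003]
contact_force: [0.8, 0.9, -1.5]
grip_width: 0.423
```

```bash
python3 plan.py 0.404 -0.214 0.053 92
```

```text
t 10.33 pos [ 0.3999 -0.1567  0.1266] F [ 0.8  0.9 -1.5] grip 0.423 j6 -2.08
delta_pos cm [-0.27 -5.75  7.36] | 9.3  delta_rot [ 0.  -0.3 -0.1]
```

play_rows --commands '[{"delta_pos":[-0.2,-2,0],"delta_rot":[0,-0.3,0]},{"delta_pos":[-0.3,-4.2,0],"delta_rot":[0,-0.3,0]},{"delta_pos":[-0.3,-5.7,0.5],"delta_rot":[0,-0.3,0]},{"delta_pos":[-0.3,-5.7,2],"delta_rot":[0,-0.3,0]},{"delta_pos":[-0.3,-5.7,4],"delta_rot":[0,-0.3,0]},{"delta_pos":[-0.3,-5.7,6],"delta_rot":[0,-0.3,0]},{"delta_pos":[-0.3,-5.7,6.8],"delta_rot":[0,-0.3,0]},{"delta_pos":[-0.3,-5.7,7.1],"delta_rot":[0,-0.3,0]},{"delta_pos":[-0.3,-5.7,7.3],"delta_rot":[0,-0.3,0]},{"delta_pos":[-0.3,-5.7,7.4],"delta_rot":[0,-0.3,0]}]'

```text
time: 11.17
tcp_pos: [0.4045, -0.2136, 0.0528]
tcp_rot: [-0.016, 1.0, 0.0, -0.0]
contact_force: [0.1, 0.2, -0.8]
grip_width: 0.421
```

play_rows --commands '[{"delta_pos":[0,0,0],"delta_rot":[0,0,0]},{"delta_pos":[0,0,0],"delta_rot":[0,0,0]}]'

```text
time: 11.33
tcp_pos: [0.4049, -0.2137, 0.0534]
tcp_rot: [-0.017, 1.0, -0.0, 0.0]
contact_force: [-0.2, -0.6, -0.7]
grip_width: 0.422
```

play_rows --commands '[{"delta_pos":[0,0,0.1],"delta_rot":[0,0,0]},{"delta_pos":[0,0,0.1],"delta_rot":[0,0,0]}]'

```text
time: 11.5
tcp_pos: [0.4051, -0.2139, 0.0528]
tcp_rot: [-0.017, 1.0, -0.001, 0.001]
contact_force: [-0.3, 0.8, -2.0]
grip_width: 0.417
```

play_rows --commands '[{"delta_pos":[0,0,0],"delta_rot":[0,0,0]},{"delta_pos":[0,0,0],"delta_rot":[0,0,0]},{"delta_pos":[0,0,0],"delta_rot":[0,0,0]},{"delta_pos":[0,0,0],"delta_rot":[0,0,0]},{"delta_pos":[0,0,0],"delta_rot":[0,0,0]}]' --claw 0.75

```text
time: 11.92
tcp_pos: [0.4052, -0.2139, 0.0528]
tcp_rot: [-0.017, 1.0, -0.001, 0.001]
contact_force: [0.6, -1.0, 0.2]
grip_width: 0.724
```

play_rows --commands '[{"delta_pos":[0,0,-2],"delta_rot":[0,0,0]},{"delta_pos":[0,0,-5],"delta_rot":[0,0,0]},{"delta_pos":[0,0,-8],"delta_rot":[0,0,0]},{"delta_pos":[0,0,-11],"delta_rot":[0,0,0]},{"delta_pos":[-0.5,3,-12],"delta_rot":[0,0,0]},{"delta_pos":[-1,6,-12],"delta_rot":[0,0,5]},{"delta_pos":[-1,9,-12],"delta_rot":[0,0,12]},{"delta_pos":[-1.5,11,-12],"delta_rot":[0,0,19]},{"delta_pos":[-2,12.5,-12],"delta_rot":[0,0,26]},{"delta_pos":[-2,13.5,-12],"delta_rot":[0,0,33]}]'

```text
time: 12.75
tcp_pos: [0.4209, -0.0768, 0.1729]
tcp_rot: [0.271, 0.963, -0.0, 0.001]
contact_force: [0.4, -0.7, -0.2]
grip_width: 0.756
```

```bash
python3 plan.py 0.4228 -0.077 0.14 -3.7; python3 plan.py 0.4228 -0.077 0.14 176.3;python3 - <<'E'
from h import *
p,d=grab_frame('wrist'); save('w4.png',p)
E
```

```text
t 12.75 pos [ 0.4209 -0.0768  0.1729] F [ 0.4 -0.7 -0.2] grip 0.756 j6 -1.31
delta_pos cm [-0.16  0.08  3.29] | 3.3  delta_rot [ 0.1  0.1 62.3]
t 12.75 pos [ 0.4209 -0.0768  0.1729] F [ 0.4 -0.7 -0.2] grip 0.756 j6 -1.31
delta_pos cm [-0.16  0.08  3.29] | 3.3  delta_rot [ 0.1  0.1 62.3]
```

View pics/w4.png

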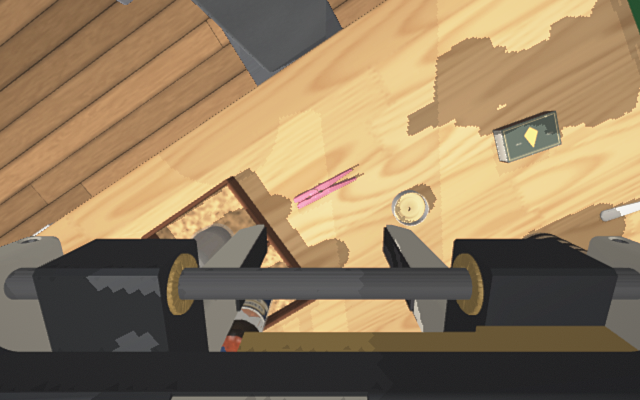

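play_rows --commands '[{"delta_pos":[-0.1,0,0.3],"delta_rot":[0,0,7]},{"delta_pos":[-0.1,0,0.8],"delta_rot":[0,0,14]},{"delta_pos":[-0.2,0.1,1.3],"delta_rot":[0,0,21]},{"delta_pos":[-0.2,0.1,1.8],"delta_rot":[0,0,28]},{"delta_pos":[-0.2,0.1,2.3],"delta_rot":[0,0,35]},{"delta_pos":[-0.2,0.1,2.8],"delta_rot":[0,0,42]},{"delta_pos":[-0.2,0.1,3.3],"delta_rot":[0,0,49]},{"delta_pos":[-0.2,0.1,3.3],"delta_rot":[0,0,56]},{"delta_pos":[-0.2,0.1,3.3],"delta_rot":[0,0,62.3]},{"delta_pos":[-0.2,0.1,3.3],"delta_rot":[0,0,62.3]}]' --claw 0.5

```text
time: 13.63
tcp_pos: [0.4226, -0.0766, 0.1396]
tcp_rot: [0.734, 0.679, 0.0, 0.001]
contact_force: [-0.1, 0.3, 0.1]
grip_width: 0.499
```

```bash
python3 plan.py 0.4228 -0.077 0.017 -3.7
```

```text
t 13.63 pos [ 0.4226 -0.0766  0.1396] F [-0.1  0.3  0.1] grip 0.499 j6 -0.21
delta_pos cm [-3.000e-02  1.000e-02  1.226e+01] | 12.3  delta_rot [ 0.1  0.  -0.7]
```

play_rows --commands '[{"delta_pos":[0,0,1.5],"delta_rot":[0,0,-0.7]},{"delta_pos":[0,0,4],"delta_rot":[0,0,-0.7]},{"delta_pos":[0,0,7],"delta_rot":[0,0,-0.7]},{"delta_pos":[0,0,9.5],"delta_rot":[0,0,-0.7]},{"delta_pos":[0,0,11.3],"delta_rot":[0,0,-0.7]},{"delta_pos":[0,0,12],"delta_rot":[0,0,-0.7]},{"delta_pos":[0,0,12.2],"delta_rot":[0,0,-0.7]},{"delta_pos":[0,0,12.2],"delta_rot":[0,0,-0.7]}]'

```text
time: 14.3
tcp_pos: [0.4229, -0.0769, 0.0178]
tcp_rot: [0.729, 0.685, 0.0, 0.0]
contact_force: [-1.3, 0.9, 0.2]
grip_width: 0.5
```

play_rows --commands '[{"delta_pos":[0,0,0],"delta_rot":[0,0,0]},{"delta_pos":[0,0,0],"delta_rot":[0,0,0]},{"delta_pos":[0,0,0],"delta_rot":[0,0,0]},{"delta_pos":[0,0,0],"delta_rot":[0,0,0]},{"delta_pos":[0,0,0],"delta_rot":[0,0,0]},{"delta_pos":[0,0,0],"delta_rot":[0,0,0]},{"delta_pos":[0,0,0],"delta_rot":[0,0,0]},{"delta_pos":[0,0,0],"delta_rot":[0,0,0]}]' --claw 0

```text
time: 14.97
tcp_pos: [0.4231, -0.0769, 0.0181]
tcp_rot: [0.729, 0.685, 0.0, 0.001]
contact_force: [-0.6, -0.3, 6.0]
grip_width: 0.156
```

play_rows --commands '[{"delta_pos":[0,0,-1],"delta_rot":[0,0,0]},{"delta_pos":[0,0,-3],"delta_rot":[0,0,0]},{"delta_pos":[0,0,-6],"delta_rot":[0,0,0]},{"delta_pos":[0,0,-8],"delta_rot":[0,0,0]},{"delta_pos":[0,0,-9],"delta_rot":[0,0,0]}]'

```text
time: 15.38
tcp_pos: [0.4237, -0.0771, 0.111]
tcp_rot: [0.729, 0.685, 0.001, 0.002]
contact_force: [-0.1, 0.0, 0.5]
grip_width: 0.16
```

```bash
python3 plan.py 0.424 0.326 0.11 2.4
python3 - <<'E'
from h import *
p,d=grab_frame('wrist'); save('w5.png',p)
E
```

```text
t 15.38 pos [ 0.4237 -0.0771  0.111 ] F [-0.1  0.   0.5] grip 0.16 j6 -0.23
delta_pos cm [ 4.023e+01 -2.470e+00  4.000e-02] | 40.3  delta_rot [ 0.3  0.1 -6. ]
```

View pics/w5.png

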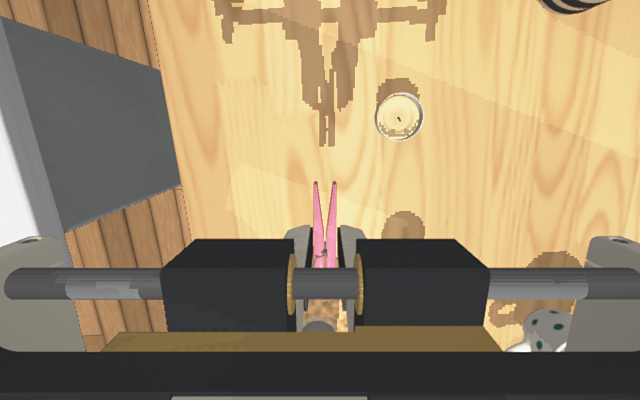

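play_rows --commands '[{"delta_pos":[1.5,0,0],"delta_rot":[0,0,0]},{"delta_pos":[4.5,-0.3,0],"delta_rot":[0,0,-1]},{"delta_pos":[8.5,-0.5,0],"delta_rot":[0,0,-2]},{"delta_pos":[12.5,-0.7,0],"delta_rot":[0,0,-3]},{"delta_pos":[16.5,-1,0],"delta_rot":[0,0,-4]},{"delta_pos":[20.5,-1.2,0],"delta_rot":[0,0,-5]},{"delta_pos":[24.5,-1.5,0],"delta_rot":[0,0,-6]},{"delta_pos":[28.5,-1.7,0],"delta_rot":[0,0,-6]},{"delta_pos":[32.5,-2,0],"delta_rot":[0,0,-6]},{"delta_pos":[36,-2.2,0],"delta_rot":[0,0,-6]}]'

```text
time: 16.27
tcp_pos: [0.4237, 0.2859, 0.1108]
tcp_rot: [0.692, 0.722, 0.001, 0.003]
contact_force: [1.2, -0.5, 1.1]
grip_width: 0.154
```

```bash
python3 plan.py 0.424 0.326 0.026 2.4
```

```text
t 16.27 pos [0.4237 0.2859 0.1108] F [ 1.2 -0.5  1.1] grip 0.154 j6 0.47
delta_pos cm [4.03 0.16 8.48] | 9.4  delta_rot [0.3 0.1 0.1]
```

play_rows --commands '[{"delta_pos":[2,0.1,0],"delta_rot":[0,0,0]},{"delta_pos":[4,0.2,0.5],"delta_rot":[0,0,0]},{"delta_pos":[4,0.2,2],"delta_rot":[0,0,0]},{"delta_pos":[4,0.2,4],"delta_rot":[0,0,0]},{"delta_pos":[4,0.2,6],"delta_rot":[0,0,0]},{"delta_pos":[4,0.2,7.5],"delta_rot":[0,0,0]},{"delta_pos":[4,0.2,8.2],"delta_rot":[0,0,0]},{"delta_pos":[4,0.2,8.4],"delta_rot":[0,0,0]},{"delta_pos":[4,0.2,8.4],"delta_rot":[0,0,0]}]'

```text
time: 17.02
tcp_pos: [0.4244, 0.3257, 0.0267]
tcp_rot: [0.692, 0.722, 0.001, 0.003]
contact_force: [0.6, -0.2, 0.9]
grip_width: 0.156
```

play_rows --commands '[{"delta_pos":[0,0,0],"delta_rot":[0,0,0]},{"delta_pos":[0,0,0],"delta_rot":[0,0,0]},{"delta_pos":[0,0,0],"delta_rot":[0,0,0]},{"delta_pos":[0,0,0],"delta_rot":[0,0,0]},{"delta_pos":[0,0,0],"delta_rot":[0,0,0]}]' --claw 0.45

```text
time: 17.43
tcp_pos: [0.4245, 0.3257, 0.027]
tcp_rot: [0.692, 0.722, 0.001, 0.003]
contact_force: [0.0, 0.2, -0.0]
grip_width: 0.434
```

play_rows --commands '[{"delta_pos":[0,0,-1],"delta_rot":[0,0,0]},{"delta_pos":[0,0,-3],"delta_rot":[0,0,0]},{"delta_pos":[0,0,-6],"delta_rot":[0,0,0]},{"delta_pos":[0,0,-9],"delta_rot":[0,0,0]},{"delta_pos":[-3,0,-11],"delta_rot":[0,0,0]},{"delta_pos":[-6,1,-11],"delta_rot":[0,0,0]},{"delta_pos":[-9,2,-11],"delta_rot":[0,0,0]}]'

```text
time: 18.02
tcp_pos: [0.4483, 0.2364, 0.1396]
tcp_rot: [0.691, 0.723, 0.003, 0.003]
contact_force: [-0.1, 0.6, -0.0]
grip_width: 0.448
```

```bash
python3 plan.py 0.4855 0.1325 0.12 -10.5
python3 - <<'E'
from h import *
p,d=grab_frame('wrist'); save('w6.png',p)
p,d=grab_frame('top'); save('t6.png',cv2.resize(p[140:265,230:470],None,fx=3.3,fy=3.3,interpolation=cv2.INTER_CUBIC))
E
```

```text
t 18.02 pos [0.4483 0.2364 0.1396] F [-0.1  0.6 -0. ] grip 0.448 j6 0.35
delta_pos cm [-10.54   3.23   2.  ] | 11.2  delta_rot [ 0.5  0.  13.1]
```

View pics/w6.png

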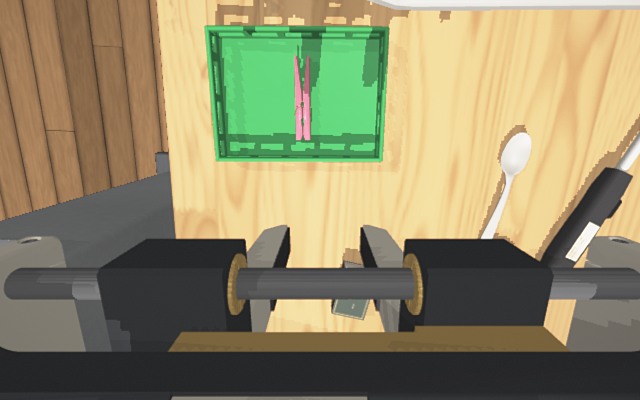

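View pics/t6.png

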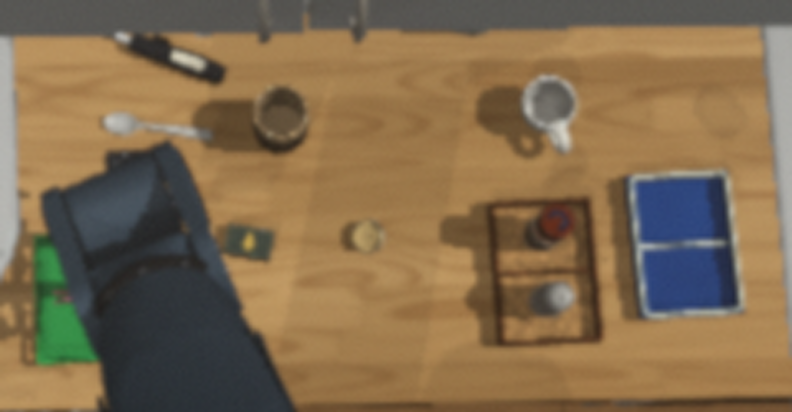

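play_rows --commands '[{"delta_pos":[-1,0.3,0],"delta_rot":[0,0,-7]},{"delta_pos":[-3,1,0],"delta_rot":[0,0,-14]},{"delta_pos":[-5,1.5,0],"delta_rot":[0,0,-21]},{"delta_pos":[-7,2,0],"delta_rot":[0,0,-28]},{"delta_pos":[-9,2.7,0.3],"delta_rot":[0,0,-35]},{"delta_pos":[-10,3,0.6],"delta_rot":[0,0,-42]},{"delta_pos":[-10.5,3.2,1],"delta_rot":[0,0,-49]},{"delta_pos":[-10.5,3.2,1.4],"delta_rot":[0,0,-56]},{"delta_pos":[-10.5,3.2,1.8],"delta_rot":[0,0,-63]},{"delta_pos":[-10.5,3.2,2],"delta_rot":[0,0,-70]}]' --claw 0.9

```text
time: 18.95
tcp_pos: [0.4852, 0.1308, 0.1192]
tcp_rot: [0.151, 0.989, -0.0, 0.003]
contact_force: [-0.1, -0.5, -0.4]
grip_width: 0.898
```

```bash
python3 plan.py 0.4855 0.133 0.06 79.5
```

```text
t 18.95 pos [0.4852 0.1308 0.1192] F [-0.1 -0.5 -0.4] grip 0.898 j6 -1.09
delta_pos cm [0.07 0.22 5.92] | 5.9  delta_rot [-0.   0.4 -6.8]
```

play_rows --commands '[{"delta_pos":[0,0.2,1],"delta_rot":[0,0.3,-4]},{"delta_pos":[0,0.2,2.5],"delta_rot":[0,0.3,-6.8]},{"delta_pos":[0,0.2,5],"delta_rot":[0,0.3,-6.8]},{"delta_pos":[0,0.2,7.5],"delta_rot":[0,0.3,-6.8]},{"delta_pos":[0,0.2,9.2],"delta_rot":[0,0.3,-6.8]},{"delta_pos":[0,0.2,10],"delta_rot":[0,0.3,-6.8]},{"delta_pos":[0,0.2,10.1],"delta_rot":[0,0.3,-6.8]},{"delta_pos":[0,0.2,10.1],"delta_rot":[0,0.3,-6.8]}]'

```text
time: 19.62
tcp_pos: [0.4866, 0.1328, 0.0187]
tcp_rot: [0.092, 0.996, -0.0, 0.001]
contact_force: [-0.2, 0.6, 0.4]
grip_width: 0.901
```

play_rows --commands '[{"delta_pos":[0,0,0],"delta_rot":[0,0,0]},{"delta_pos":[0,0,0],"delta_rot":[0,0,0]},{"delta_pos":[0,0,0],"delta_rot":[0,0,0]},{"delta_pos":[0,0,0],"delta_rot":[0,0,0]},{"delta_pos":[0,0,0],"delta_rot":[0,0,0]},{"delta_pos":[0,0,0],"delta_rot":[0,0,0]},{"delta_pos":[0,0,0],"delta_rot":[0,0,0]},{"delta_pos":[0,0,0],"delta_rot":[0,0,0]}]' --claw 0.4

```text
time: 20.28
tcp_pos: [0.4868, 0.1329, 0.0191]
tcp_rot: [0.092, 0.996, -0.0, 0.001]
contact_force: [-1.2, -0.9, 5.4]
grip_width: 0.6
```

```bash
python3 plan.py 0.4855 0.133 0.06 79.5
```

```text
t 20.28 pos [0.4868 0.1329 0.0191] F [-1.2 -0.9  5.4] grip 0.6 j6 -1.21
delta_pos cm [ 0.13 -0.01 -4.09] | 4.1  delta_rot [-0.   0.1 -0. ]
```

play_rows --commands '[{"delta_pos":[0,0,-1],"delta_rot":[0,0,0]},{"delta_pos":[0,0,-3],"delta_rot":[0,0,0]},{"delta_pos":[0,0,-7],"delta_rot":[0,0,0]},{"delta_pos":[0,0,-11],"delta_rot":[0,0,0]},{"delta_pos":[0,0,-14],"delta_rot":[0,0,0]},{"delta_pos":[0,0,-16],"delta_rot":[0,0,0]},{"delta_pos":[0,0,-16],"delta_rot":[0,0,0]}]' --claw 0

```text
time: 20.87
tcp_pos: [0.4882, 0.1333, 0.1838]
tcp_rot: [0.092, 0.996, 0.001, 0.004]
contact_force: [0.1, 0.2, -0.1]
grip_width: 0.606
```

```bash
python3 plan.py 0.515 -0.378 0.18 92.2
python3 - <<'E'
from h import *
p,d=grab_frame('wrist'); save('w7.png',p)
E
```

```text
t 20.87 pos [0.4882 0.1333 0.1838] F [ 0.1  0.2 -0.1] grip 0.606 j6 -1.21
delta_pos cm [-11.97 -49.78   0.36] | 51.2  delta_rot [  0.1   0.5 -12.7]
```

View pics/w7.png

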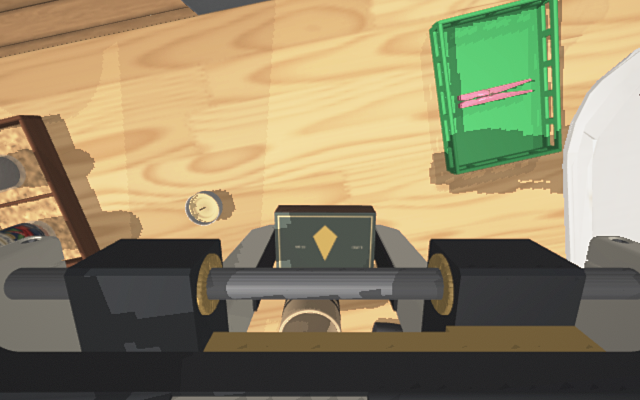

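play_rows --commands '[{"delta_pos":[-0.2,-1.5,0],"delta_rot":[0,0.5,0]},{"delta_pos":[-0.7,-4.5,0],"delta_rot":[0,0.5,-1]},{"delta_pos":[-1.2,-8.5,0],"delta_rot":[0,0.5,-3]},{"delta_pos":[-1.8,-12.5,0],"delta_rot":[0,0.5,-5]},{"delta_pos":[-2.4,-16.5,0],"delta_rot":[0,0.5,-7]},{"delta_pos":[-3,-20.5,0],"delta_rot":[0,0.5,-9]},{"delta_pos":[-3.6,-24.5,0],"delta_rot":[0,0.5,-11]},{"delta_pos":[-4.2,-28.5,0],"delta_rot":[0,0.5,-12.7]},{"delta_pos":[-4.8,-32.5,0],"delta_rot":[0,0.5,-12.7]},{"delta_pos":[-5.4,-36,0],"delta_rot":[0,0.5,-12.7]}]'

```text
time: 21.75
tcp_pos: [0.4733, -0.2328, 0.1797]
tcp_rot: [-0.019, 1.0, 0.001, -0.002]
contact_force: [1.5, -0.1, -0.1]
grip_width: 0.604
```

```bash
python3 plan.py 0.475 -0.378 0.16 92.2
```

```text
t 21.75 pos [ 0.4733 -0.2328  0.1797] F [ 1.5 -0.1 -0.1] grip 0.604 j6 -2.15
delta_pos cm [  0.37 -14.52   1.94] | 14.7  delta_rot [ 0.1 -0.3 -0.1]
```

play_rows --commands '[{"delta_pos":[0,-3,0],"delta_rot":[0,0,0]},{"delta_pos":[0,-7,0],"delta_rot":[0,0,0]},{"delta_pos":[-0.5,-11,0.5],"delta_rot":[0,0,0]},{"delta_pos":[-1.5,-13.5,2],"delta_rot":[0,0,0]},{"delta_pos":[-2.5,-14.5,4],"delta_rot":[0,0,0]},{"delta_pos":[-3.4,-14.6,7],"delta_rot":[0,0,0]},{"delta_pos":[-3.6,-14.6,9.5],"delta_rot":[0,0,0]},{"delta_pos":[-3.6,-14.6,11],"delta_rot":[0,0,0]},{"delta_pos":[-3.6,-14.6,11],"delta_rot":[0,0,0]}]'

```text
time: 22.5
tcp_pos: [0.5121, -0.3752, 0.064]
tcp_rot: [-0.019, 1.0, 0.004, -0.005]
contact_force: [0.5, 1.1, -0.5]
grip_width: 0.603
```

```bash
python3 plan.py 0.5155 -0.378 0.026 92.2
```

```text
t 22.5 pos [ 0.5121 -0.3752  0.064 ] F [ 0.5  1.1 -0.5] grip 0.603 j6 -2.31
delta_pos cm [-0.37 -0.32  3.8 ] | 3.8  delta_rot [ 0.4 -0.6 -0.1]
```

play_rows --commands '[{"delta_pos":[-0.3,-0.3,0],"delta_rot":[0.4,-0.6,0]},{"delta_pos":[-0.3,-0.3,0.5],"delta_rot":[0.4,-0.6,0]},{"delta_pos":[-0.3,-0.3,1.5],"delta_rot":[0.4,-0.6,0]},{"delta_pos":[-0.3,-0.3,2.5],"delta_rot":[0.4,-0.6,0]},{"delta_pos":[-0.3,-0.3,3.3],"delta_rot":[0.4,-0.6,0]},{"delta_pos":[-0.3,-0.3,3.7],"delta_rot":[0.4,-0.6,0]},{"delta_pos":[-0.3,-0.3,3.9],"delta_rot":[0.4,-0.6,0]},{"delta_pos":[-0.3,-0.3,3.9],"delta_rot":[0.4,-0.6,0]}]'

```text
time: 23.17
tcp_pos: [0.5147, -0.3778, 0.0247]
tcp_rot: [-0.019, 1.0, 0.001, -0.0]
contact_force: [0.2, 0.1, -0.8]
grip_width: 0.607
```

```bash
python3 plan.py 0.5155 -0.378 0.024 92.2
```

```text
t 23.17 pos [ 0.5147 -0.3778  0.0247] F [ 0.2  0.1 -0.8] grip 0.607 j6 -2.31
delta_pos cm [-0.08 -0.02  0.07] | 0.1  delta_rot [ 0.1 -0.  -0.1]
```

play_rows --commands '[{"delta_pos":[0,0,0],"delta_rot":[0,0,0]},{"delta_pos":[0,0,0],"delta_rot":[0,0,0]},{"delta_pos":[0,0,0],"delta_rot":[0,0,0]},{"delta_pos":[0,0,0],"delta_rot":[0,0,0]}]' --claw 0.68

```text
time: 23.5
tcp_pos: [0.5148, -0.3779, 0.025]
tcp_rot: [-0.019, 1.0, 0.0, -0.0]
contact_force: [-0.7, 0.1, -0.8]
grip_width: 0.681
```

play_rows --commands '[{"delta_pos":[0,0,-1],"delta_rot":[0,0,0]},{"delta_pos":[0,0,-3],"delta_rot":[0,0,0]},{"delta_pos":[0.2,0,-6],"delta_rot":[0,0,0]},{"delta_pos":[1.5,0,-10],"delta_rot":[0,0,0]},{"delta_pos":[3,0.5,-13],"delta_rot":[0,0,0]},{"delta_pos":[4,2,-15],"delta_rot":[0,0,0]},{"delta_pos":[4,5,-15.5],"delta_rot":[0,0,0]},{"delta_pos":[4,9,-15.5],"delta_rot":[0,0,0]},{"delta_pos":[4,13,-15.5],"delta_rot":[0,0,0]},{"delta_pos":[4,17,-15.5],"delta_rot":[0,0,0]}]'

```text
time: 24.33
tcp_pos: [0.4681, -0.2082, 0.1812]
tcp_rot: [-0.018, 1.0, 0.0, 0.001]
contact_force: [0.8, 0.3, 0.1]
grip_width: 0.679
```

```bash
python3 plan.py 0.491 -0.0065 0.16 92
python3 - <<'E'
from h import *
cp=camera_params('wrist'); p,d=grab_frame('wrist'); save('w8.png',p); np.savez('f_w8.npz',p=p,d=d,**cp)
E
```

```text
t 24.33 pos [ 0.4681 -0.2082  0.1812] F [0.8 0.3 0.1] grip 0.679 j6 -2.12
delta_pos cm [-3.03 20.07  2.12] | 20.4  delta_rot [0.  0.1 0.1]
```

View pics/w8.png

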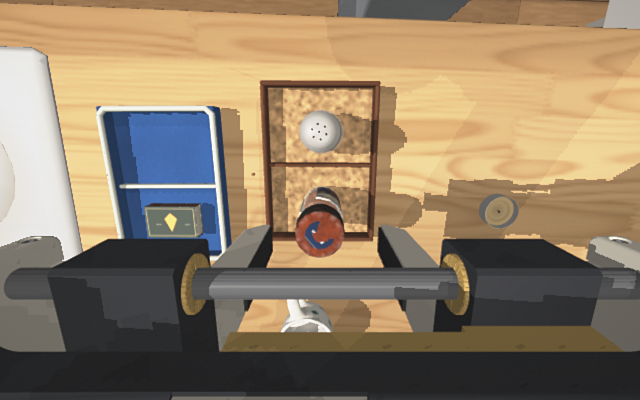

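play_rows --commands '[{"delta_pos":[-0.3,2,0],"delta_rot":[0,0,0]},{"delta_pos":[-0.8,5.5,0],"delta_rot":[0,0,0]},{"delta_pos":[-1.3,9.5,0],"delta_rot":[0,0,0]},{"delta_pos":[-2,13.5,1],"delta_rot":[0,0,0]},{"delta_pos":[-2.6,17,2],"delta_rot":[0,0,0]},{"delta_pos":[-3,19.5,4],"delta_rot":[0,0,0]},{"delta_pos":[-3,20,7],"delta_rot":[0,0,0]},{"delta_pos":[-3,20,9],"delta_rot":[0,0,0]},{"delta_pos":[-3,20,9],"delta_rot":[0,0,0]}]' --claw 0.8

```text
time: 25.13
tcp_pos: [0.4877, -0.0005, 0.089]
tcp_rot: [-0.02, 1.0, 0.002, -0.003]
contact_force: [-0.5, -0.2, -0.4]
grip_width: 0.798
```

```bash
python3 plan.py 0.491 -0.0065 0.0175 92
python3 - <<'E'
from h import *
f=np.load('f_w8.npz'); W=cloud('w',f['d'],dict(K=f['K'],origin=f['origin'],rotation=f['rotation']))
S=W[190:232,475:525].reshape(-1,3); S=S[(S[:,2]>.006)&(S[:,2]<.03)]
r=cv2.minAreaRect((S[:,:2]*1000).astype(np.float32)); print(r, np.percentile(S[:,2],[50,98]))
E
```

```text
t 25.13 pos [ 0.4877 -0.0005  0.089 ] F [-0.5 -0.2 -0.4] grip 0.798 j6 -1.71
delta_pos cm [-0.34 -0.64  7.14] | 7.2  delta_rot [ 0.2 -0.3  0.3]
((490.2911071777344, -7.2581939697265625), (38.74580764770508, 37.48274612426758), 68.11695861816406) [0.00924445 0.01655439]
```

play_rows --commands '[{"delta_pos":[-0.3,-0.6,0.5],"delta_rot":[0.2,-0.3,0.3]},{"delta_pos":[-0.3,-0.6,2],"delta_rot":[0.2,-0.3,0.3]},{"delta_pos":[-0.3,-0.6,4],"delta_rot":[0.2,-0.3,0.3]},{"delta_pos":[-0.3,-0.6,6],"delta_rot":[0.2,-0.3,0.3]},{"delta_pos":[-0.3,-0.6,6.9],"delta_rot":[0.2,-0.3,0.3]},{"delta_pos":[-0.3,-0.6,7.1],"delta_rot":[0.2,-0.3,0.3]},{"delta_pos":[-0.3,-0.6,7.1],"delta_rot":[0.2,-0.3,0.3]}]'

```text
time: 25.72
tcp_pos: [0.4911, -0.0066, 0.0186]
tcp_rot: [-0.017, 1.0, -0.0, 0.0]
contact_force: [0.2, 0.1, -0.6]
grip_width: 0.801
```

play_rows --commands '[{"delta_pos":[0,0,0],"delta_rot":[0,0,0]},{"delta_pos":[0,0,0],"delta_rot":[0,0,0]},{"delta_pos":[0,0,0],"delta_rot":[0,0,0]},{"delta_pos":[0,0,0],"delta_rot":[0,0,0]},{"delta_pos":[0,0,0],"delta_rot":[0,0,0]},{"delta_pos":[0,0,0],"delta_rot":[0,0,0]},{"delta_pos":[0,0,0],"delta_rot":[0,0,0]},{"delta_pos":[0,0,0],"delta_rot":[0,0,0]},{"delta_pos":[0,0,0],"delta_rot":[0,0,0]}]' --claw 0

```text
time: 26.47
tcp_pos: [0.4912, -0.0065, 0.0187]
tcp_rot: [-0.017, 1.0, -0.0, 0.0]
contact_force: [-1.0, 0.1, 4.1]
grip_width: 0.389
```

play_rows --commands '[{"delta_pos":[0,0,-1],"delta_rot":[0,0,0]},{"delta_pos":[0,0,-3],"delta_rot":[0,0,0]},{"delta_pos":[0,0,-7],"delta_rot":[0,0,0]},{"delta_pos":[0,0,-11],"delta_rot":[0,0,0]},{"delta_pos":[0,0,-14],"delta_rot":[0,0,0]},{"delta_pos":[0,0,-16],"delta_rot":[0,0,0]},{"delta_pos":[0,0,-16],"delta_rot":[0,0,0]}]'

```text
time: 27.05
tcp_pos: [0.4928, -0.0067, 0.1833]
tcp_rot: [-0.017, 1.0, -0.0, 0.004]
contact_force: [-0.4, -0.3, -0.1]
grip_width: 0.392
```

```bash
python3 plan.py 0.434 -0.381 0.17 92
python3 - <<'E'
from h import *
p,d=grab_frame('wrist'); save('w9.png',p)
E
```

```text
t 27.05 pos [ 0.4928 -0.0067  0.1833] F [-0.4 -0.3 -0.1] grip 0.392 j6 -1.71
delta_pos cm [  7.17 -37.21   1.32] | 37.9  delta_rot [-0.1  0.4 -0. ]
```

View pics/w9.png

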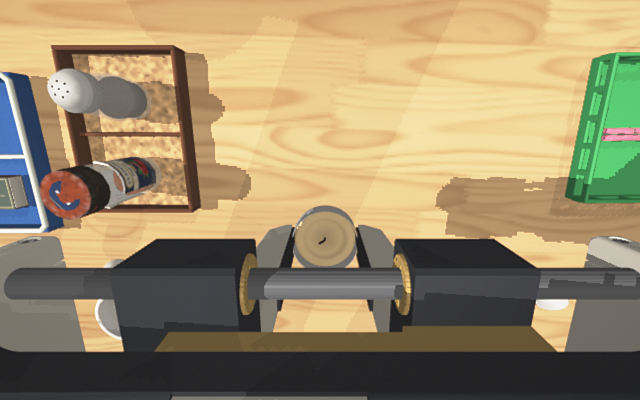

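play_rows --commands '[{"delta_pos":[0.3,-1.5,0],"delta_rot":[0,0.4,0]},{"delta_pos":[1,-5,0],"delta_rot":[0,0.4,0]},{"delta_pos":[1.7,-9,0],"delta_rot":[0,0.4,0]},{"delta_pos":[2.5,-13,0],"delta_rot":[0,0.4,0]},{"delta_pos":[3.3,-17,0],"delta_rot":[0,0.4,0]},{"delta_pos":[4.1,-21,0],"delta_rot":[0,0.4,0]},{"delta_pos":[4.9,-25,0],"delta_rot":[0,0.4,0]},{"delta_pos":[5.6,-29,0],"delta_rot":[0,0.4,0]},{"delta_pos":[6.4,-33,0],"delta_rot":[0,0.4,0]},{"delta_pos":[7,-36,0],"delta_rot":[0,0.4,0]}]'

```text
time: 27.93
tcp_pos: [0.4327, -0.3712, 0.1792]
tcp_rot: [-0.017, 1.0, 0.0, -0.002]
contact_force: [0.4, 0.3, 0.5]
grip_width: 0.39
```

```bash
python3 plan.py 0.434 -0.381 0.06 92
```

```text
t 27.93 pos [ 0.4327 -0.3712  0.1792] F [0.4 0.3 0.5] grip 0.39 j6 -2.39
delta_pos cm [-0.14 -0.99 11.91] | 12.0  delta_rot [ 0.  -0.2 -0.1]
```

play_rows --commands '[{"delta_pos":[-0.1,-1,1],"delta_rot":[0,-0.2,0]},{"delta_pos":[-0.1,-1,3],"delta_rot":[0,-0.2,0]},{"delta_pos":[-0.1,-1,6],"delta_rot":[0,-0.2,0]},{"delta_pos":[-0.1,-1,9],"delta_rot":[0,-0.2,0]},{"delta_pos":[-0.1,-1,11],"delta_rot":[0,-0.2,0]},{"delta_pos":[-0.1,-1,11.9],"delta_rot":[0,-0.2,0]},{"delta_pos":[-0.1,-1,11.9],"delta_rot":[0,-0.2,0]}]'

```text
time: 28.52
tcp_pos: [0.4324, -0.3799, 0.0574]
tcp_rot: [-0.017, 1.0, 0.002, -0.002]
contact_force: [-0.7, 0.2, -0.6]
grip_width: 0.389
```

```bash
python3 plan.py 0.434 -0.381 0.024 92
```

```text
t 28.52 pos [ 0.4324 -0.3799  0.0574] F [-0.7  0.2 -0.6] grip 0.389 j6 -2.41
delta_pos cm [-0.17 -0.13  3.34] | 3.3  delta_rot [ 0.3 -0.2 -0.1]
```

play_rows --commands '[{"delta_pos":[-0.1,-0.1,0.5],"delta_rot":[0.3,-0.2,0]},{"delta_pos":[-0.1,-0.1,1.3],"delta_rot":[0.3,-0.2,0]},{"delta_pos":[-0.1,-0.1,2.2],"delta_rot":[0.3,-0.2,0]},{"delta_pos":[-0.1,-0.1,2.9],"delta_rot":[0.3,-0.2,0]},{"delta_pos":[-0.1,-0.1,3.3],"delta_rot":[0.3,-0.2,0]},{"delta_pos":[-0.1,-0.1,3.3],"delta_rot":[0.3,-0.2,0]},{"delta_pos":[-0.1,-0.1,3.3],"delta_rot":[0.3,-0.2,0]}]'

```text
time: 29.1
tcp_pos: [0.4332, -0.3807, 0.0243]
tcp_rot: [-0.017, 1.0, -0.0, -0.0]
contact_force: [0.6, -0.4, 0.3]
grip_width: 0.394
```

play_rows --commands '[{"delta_pos":[0,0,0],"delta_rot":[0,0,0]},{"delta_pos":[0,0,0],"delta_rot":[0,0,0]},{"delta_pos":[0,0,0],"delta_rot":[0,0,0]},{"delta_pos":[0,0,0],"delta_rot":[0,0,0]}]' --claw 0.52

```text
time: 29.43
tcp_pos: [0.4333, -0.3808, 0.0245]
tcp_rot: [-0.017, 1.0, -0.0, -0.0]
contact_force: [1.4, -0.7, -0.7]
grip_width: 0.515
```

play_rows --commands '[{"delta_pos":[0,0,-1],"delta_rot":[0,0,0]},{"delta_pos":[0,0,-3],"delta_rot":[0,0,0]},{"delta_pos":[0,0,-6],"delta_rot":[0,0,0]},{"delta_pos":[0,0,-10],"delta_rot":[0,0,0]},{"delta_pos":[0,0,-14],"delta_rot":[0,0,0]},{"delta_pos":[0,2,-16],"delta_rot":[0,0,0]},{"delta_pos":[0,5,-16],"delta_rot":[0,0,0]},{"delta_pos":[0,9,-16],"delta_rot":[0,0,0]},{"delta_pos":[0,13,-16],"delta_rot":[0,0,0]},{"delta_pos":[0,17,-16],"delta_rot":[0,0,0]}]'

```text
time: 30.27
tcp_pos: [0.4272, -0.2092, 0.1852]
tcp_rot: [-0.016, 1.0, -0.001, 0.0]
contact_force: [1.0, 0.4, 0.2]
grip_width: 0.519
```

play_rows --commands '[{"delta_pos":[0,4,0],"delta_rot":[0,0,0]},{"delta_pos":[0,8,0],"delta_rot":[0,0,0]},{"delta_pos":[0,12,0],"delta_rot":[0,0,0]},{"delta_pos":[0,16,0],"delta_rot":[0,0,0]},{"delta_pos":[0,16,0],"delta_rot":[0,0,0]},{"delta_pos":[0,16,0],"delta_rot":[0,0,0]}]'

```text
time: 30.77
tcp_pos: [0.4221, -0.0477, 0.1858]
tcp_rot: [-0.018, 1.0, -0.001, 0.001]
contact_force: [-0.2, -0.1, -0.4]
grip_width: 0.521
```

Run:
```python
from h import *
cp=camera_params('wrist'); p,d=grab_frame('wrist'); save('w10.png',p); np.savez('f_w10.npz',p=p,d=d,**cp)
ds=[]
for i in range(6):
    p,d=grab_frame('top'); ds.append(np.where(d==0,np.nan,d))
save('t10.png',cv2.resize(p[140:265,230:470],None,fx=3.3,fy=3.3,interpolation=cv2.INTER_CUBIC))
W=cloud('top',np.nan_to_num(np.nanmedian(ds,0)))
def comp(a,b,v0,v1,u0,u1,n,c=None,ang=0):
    S=W[v0:v1,u0:u1]; m=((S[...,2]>a)&(S[...,2]<b)).astype(np.uint8); k,l,st,_=cv2.connectedComponentsWithStats(m)
    Q=S[l==1+np.argmax(st[1:,4])]; r=cv2.minAreaRect((Q[:,:2]*1000).astype(np.float32)); o=''
    if c: th=np.radians(ang); e=np.array(r[0])-c; o=np.round([e@[np.cos(th),np.sin(th)],e@[-np.sin(th),np.cos(th)]],1)
    print(n,len(Q),np.round(r[0],1),np.round(r[1],1),'z',np.percentile(Q[:,2],[50,90]).round(4),'frame',o)
comp(.1,.13,195,225,380,412,'jar',(444.5,-213.1),1.8)
comp(.08,.13,220,245,380,412,'shaker',(444.5,-213.1),1.8)
comp(.07,.12,160,190,305,326,'beaker')
comp(.04,.12,160,190,385,410,'cup')
s=telemetry.read_state(); print(s['time'],s['tcp_pos'],s['contact_force'],s['grip_width'])
```

```text
jar 97 [ 488.5 -211.4] [34.  40.3] z [0.1119 0.1137] frame [44.1  0.4]
shaker 68 [ 407.8 -212.7] [32.5 29.7] z [0.0919 0.0954] frame [-36.7   1.6]
beaker 75 [624.5  93.8] [61.3 62.4] z [0.0838 0.0867] frame 
cup 117 [ 631.3 -229.3] [84.  60.5] z [0.0539 0.0564] frame 
31.1167 [ 0.42208164 -0.05012099  0.18493103] [-0.52114155 -0.07146842 -0.17574798] 0.5208235472258873
```

View pics/w10.png

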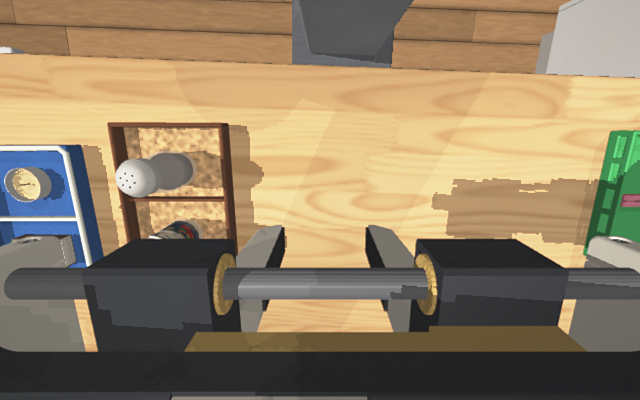

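View pics/t10.png

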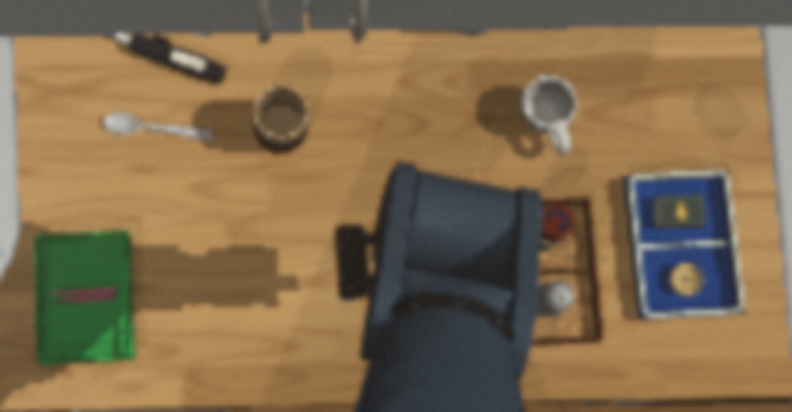

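Run:
```python
from h import *
ds=[]
for i in range(6):
    p,d=grab_frame('top'); ds.append(np.where(d==0,np.nan,d))
W=cloud('top',np.nan_to_num(np.nanmedian(ds,0)))
# crop coords /3.3 + offset
for n,(u,v),h in [('match',(680,211),3),('tea',(687,279),2),('peg',(87,295),1),('blue floor',(660,290),1),('green floor',(80,260),2)]:
    u=int(u/3.3+230); v=int(v/3.3+140); S=W[v-h:v+h+1,u-h:u+h+1].reshape(-1,3); print(n,np.median(S,0).round(4),'z spread',S[:,2].std().round(4))
workorder.close_job()
print(telemetry.read_state()['time'])
```

```text
match [ 0.5143 -0.3783  0.0238] z spread 0.0015
tea [ 0.4328 -0.3831  0.0145] z spread 0.0021
peg [0.4255 0.3211 0.0188] z spread 0.0032
blue floor [ 0.4225 -0.353   0.0063] z spread 0.0013
green floor [0.4695 0.3311 0.0067] z spread 0.0016
the job is handed in; nothing more can be done
the job is handed in; nothing more can be done
```

All five things are put away and released, and I handed the job in at about 31 s of the 136 s. `close_job()` reports no verdict, so these are my own last camera checks.

| Thing | Where it ended up | Last check |
|---|---|---|
| Spice jar | far bay of the wooden tray | upright, about (+44, 0) mm in the tray frame, top at 112 mm |
| Salt shaker | near bay of the wooden tray | upright, about (-37, +2) mm in the tray frame, top at 92–95 mm |
| Matchbox | far bay of the blue tray | flat, dark green side up, top at 24 mm (21 mm expected; the top camera reads 1–2 mm high) |
| Tea light | near bay of the blue tray | flat, wick up, recessed wax at about 14 mm |
| Clothes peg | middle of the green basket | lying flat, top at about 19 mm |

The beaker and cup positions agree with the start to within 1 mm. The arm is clear of everything, with contact force near zero.

- **Odd reading:** the gripper closed to 39 mm on the shaker where 44 mm was expected. The wrist camera showed it held centred and upright, and it was placed without trouble.
- **Not separately measured:** I read the jar's and shaker's tilt only from the pictures and top heights, not as an angle.

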